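# Slide the kitchen timer between the clay jars onto its coaster

### The job

Using only the fingertips, push the kitchen timer along the worktop, through the narrow gap between the two clay jars that stand side by side, and on until it stands wholly on the round cork coaster behind them. Push it gently, without gripping, lifting or tipping it, do not shove against the two jars, and leave everything else where it stands. Finish with the hand clear of everything.

Things in the scene. Friction and masses are not known exactly. Their poses are not given: they have to be found in the camera images.
- timer: Loose round wind-up kitchen timer, cream lower half and red upper half with a grip bar on top; 65 mm diameter, 54 mm high over the bar, its lower body (radius 32) upright-sided from 0 to 24 mm height, 0.11 to 0.22 kg. Origin at the centre of its underside; its yaw does not matter. It slides on the worktop when pushed.
- coaster: Round cork coaster lying flat, 100 mm diameter, under 1 mm thick and no obstacle to sliding (the timer slides straight onto it). Origin at its centre. Its x axis is the direction in which the timer goes through the gap, roughly to the robot's right (world -y, within 0.2 rad): the two jars stand 120 mm before it, at x = -0.12 in its frame, and the middle of the gap lies within 2 mm of its x axis (y = 0).
- jar_far: The clay jar of the gap on the side away from the robot: plain terracotta, egg shaped with a flat foot, 48 mm diameter (widest), 54 mm high. Stuck down to the worktop, does not move. Origin at the centre of its underside. It stands beside jar_near with a clear gap of 71 to 77 mm between the two.
- jar_near: The clay jar of the gap on the side towards the robot: plain terracotta, egg shaped with a flat foot, 51 mm diameter (widest), 54 mm high. Stuck down to the worktop, does not move. Origin at the centre of its underside.
- garlic: Bystander: a loose garlic bulb, 60 mm across and 59 mm high, beyond the coaster, centre 120 mm or more from the coaster's. Origin at the centre of its underside.
- loose_jar: Bystander: a third, loose terracotta jar, 45 mm diameter, 54 mm high, on the far side of the coaster, centre 110 mm or more from the coaster's. Not one of the two of the gap. Origin at the centre of its underside.
- egg_cup: Bystander: a loose cream egg cup, 47 mm diameter, 52 mm high, on the robot's side of the coaster, centre 110 mm or more from the coaster's. Origin at the centre of its underside.
- measure: Bystander: a loose small copper measuring cup with handle, 115 mm long, 36 mm high, at the left of the worktop. Origin at the middle of its length, on the worktop.
- salt_shaker: Bystander: a loose salt shaker, 44 mm diameter, 90 mm high, at the left back. Origin at the centre of its underside.
- spice_a: Bystander: a loose glass spice jar with a black cap, 41 mm diameter, 105 mm high, at the back. Origin at the centre of its underside.
Mind the look-alikes: they are no part of the job. Leave any green or turquoise look-alike of the timer alone.

How it is judged:
On the way:
1. the timer is in the gap, between the two jars (x of timer in the frame of coaster between -0.14 and -0.1 m and y of timer in the frame of coaster between -0.012 and 0.012 m), for 0.05 s.
At the end, for the whole second after the job is handed in: The timer stands upright and at rest wholly on the coaster (centres within 17.5 mm), having gone there through the gap between the two jars (horizontal distance between timer and coaster below 0.0175 m and height (world z) of timer below 0.004 m and angle between timer's own z axis and vertical below 0.1 rad and linear speed of timer below 0.01 m/s); the robot touches nothing.
It fails at once if the timer is lifted off the worktop (by more than 8 mm) or tipped (by more than 0.25 rad) (height (world z) of timer above 0.008 m or angle between timer's own z axis and vertical above 0.25 rad).
It fails at once if the timer is gripped or pushed hard (over 18 N from the fingers) (contact force between the fingers and timer above 18 N).
It fails at once if the two jars are shoved: over 12 N from the timer, the fingers or the arm (contact force between anything else and jar_far above 12 N or contact force between anything else and jar_near above 12 N).
It fails at once if a bystander is moved by more than 15 mm (distance of any of garlic, loose_jar, egg_cup, measure, salt_shaker, spice_a from where it was at the start of the episode above 0.015 m).
It also fails if it takes over 54 s, if anything falls off the work surface, if the arm or the gripper's body presses on something with over 40 N, if the wrist force passes 120 N, or if a joint passes its speed limit or range.

### The arm

A 7-joint arm with a two-finger parallel gripper is mounted at the origin on a cart in front of the work surface, level with it; the furniture and walls round the work are solid. World frame = base frame: x ahead of the robot, y to its left, z up, the work surface at z = 0. Lengths are in m, angles in rad, forces in N, time in s.
With the tool pointing down it reaches from about 0.35 to 0.9 m from the base axis. Payload 7.2 kg.
Tool frame: the origin (TCP) lies between the finger pads; the fingertips stand 25 mm ahead of it and the grasp point (between the pads) lies 6 mm ahead of it; x points along the fingers, z is the direction in which the jaws open and shut, and the axes are right-handed (so a half turn about x gives the same grasp; the last joint's range is limited). The gripper opens to 85 mm and grips with 20 to 120 N. Pads are 22 mm wide; open, the fingers measure 114 mm over their backs; the gripper's body (76 mm by 85 mm) begins 54 mm behind the grasp point. The pads swing forward as they close: fully open they stand 13 mm farther back than shut.
Start: joints at [-0.068, 0.411, -0.013, 1.596, 0.006, 1.134, -0.082], TCP at [0.625, -0, 0.256] pointing down, gripper open.
Joint ranges: [-2.95, 2.95], [-0.29, 1.99], [-1.47, 1.44], [0.14, 2.54], [-1.03, 4.17], [0.13, 1.85], [-2.86, 2.86]. Speed limits (rad/s): [2.39, 2.39, 3.01, 3.01, 3.14, 3.14, 3.14].

### API

Orientations are given as a unit quaternion [w, x, y, z].
In Python, from cell import arm, capture, find_in, pinpoint gives the robot as it stands.
- The arm moves only by the shell command python3 -m pendant 'ROWS' [OPENING] [FORCE]. ROWS is JSON, a list that holds one entry, the list of rows, each a list of 6 numbers: the shift along the tool's x, y, z in m, then the turn, a rotation vector about the tool's x, y, z in rad. In form: [[[dx, dy, dz, wx, wy, wz], ...]]. A call has exactly 8 rows; each row is the pose to reach, as a shift and turn from the pose commanded when the call began, along the tool's axes at that moment; what a row does not reach only later rows make up. A row lasts 1/12 s, in which the tool goes at most 41.7 mm and 7.16 degrees, less where a joint would pass 70% of its speed; a pose out of reach is approached as far as the arm can. A call with a gripper value outside its range is refused whole. OPENING is the gripper's target within -1 to 1 (shut at 1, half-way at 0, fully open at -1), set as the call begins (- or left out, the last holds). The fingers move at their own pace and stop on an object; FORCE is the grip in N (left out, the last holds). Time passes only in rows, so rows that repeat a pose let the fingers close, or fill a call up. It gives the time, the measured TCP pose, the force and the opening at its end, in the units of the state.
- arm.get_obs(): the state, without advancing time (a new reading comes with each control period).
- capture(name): name is "scene" or "side" or "wrist"; returns a dict with "pixels" (384x512x3 uint8, blue, green, red), "vertical_fov" (degrees; the focal length in pixels is half the picture's height over the tangent of half this angle, whatever the lens; pixels are square), "cx", "cy" (the principal point, pixels), "world_from_camera" (4x4, takes a point from camera to world coordinates); the wrist camera has in their place "T_tool_cam" (4x4, takes a point from camera to tool coordinates, whose origin is the TCP and whose axes are the tool frame's). Camera axes: x right, y up, looking along -z (the intrinsics and any distortion apply to the point x, -y, -z); pixel columns grow to the right and rows downward; lengths in m; the calibration is good to about 2 mm. The wrist camera is an equidistant fisheye: a pixel r from the principal point sees the ray r / f radians off the axis. A picture is of the moment at which its call begins: read the wrist's pose just before it. There is no depth.
- arm.finish_job(): hands the job in, once; it reports no verdict.
Trained networks look in the newest picture that a camera, given by its name, has taken for a name from the list of things; names that differ only in an ending like _2 or _b are one class to them, and where a whole thing is asked for, a point or a joint stands for the part that bears it (a point fixed in the world has none). Each returns a list of dicts, best first, with "conf" (0 to 1); they miss things now and then, are a little off and sometimes report something else, mostly with a low value. They report only what shows in the picture. A call takes as long as a camera call. They do not tell look-alikes from the thing itself.
- find_in(camera, thing): "rect" ([left, top, right, bottom] as shares, 0 to 1, of the picture: columns of its width, rows of its height, round what is visible of it).
- pinpoint(camera, thing): "location" ([column, row] as shares, 0 to 1, of the picture: columns of its width, rows of its height: a listed point, or the origin of a listed thing).
The state is a dict: "time": time; "q": joint angles; "joint_vel": joint speeds; "effort": joint torques, N m; "tool_pos": TCP position; "eef_rot": TCP orientation; "contact_force": force on the tool from outside, world axes, zero at the start; "ft_torque": the same for the moment, N m; "finger_gap": opening from 0.0 (shut) to 1.0 (fully open).
Only numpy, scipy, OpenCV 4.12 (cv2) and the standard library are available. Lean on these libraries where they do the work, as an engineer would, in place of code of your own. Each camera call takes 0.05 s, during which the arm holds its last target. There are 200 camera calls.

## Working session

There is one attempt and no reset: what is moved stays moved. The work goes in short steps, Python scripts to look and compute and a shell command to move; the robot and the scene stay as the last step left them, time stands still between calls to the robot, and variables do not carry over. Pictures are saved under pics/ and viewed, about 8 in all and at most 12, crops included, and the job is handed in when it is done.

```bash
mkdir -p pics; ls; cat > h.py <<'E'
import numpy as np, cv2
from cell import arm, capture, find_in, pinpoint
from scipy.spatial.transform import Rotation as R
def ray(c,px,py,T=None):
    p=c["pixels"];f=p.shape[0]/2/np.tan(np.radians(c["vertical_fov"])/2)
    u,v=px-c["cx"],py-c["cy"]
    if T is None: d=np.array([u/f,-v/f,-1.]);T=np.array(c["world_from_camera"])
    else:
        r=np.hypot(u,v);t=r/f;s=np.sin(t)/max(r,1e-9);d=np.array([u*s,-v*s,-np.cos(t)])
    return T[:3,3],T[:3,:3]@d
def onplane(c,px,py,z=0,T=None):
    o,d=ray(c,px,py,T);return o+d*(z-o[2])/d[2]
def tool():
    s=arm.get_obs();T=np.eye(4);q=s["eef_rot"];T[:3,:3]=R.from_quat([q[1],q[2],q[3],q[0]]).as_matrix();T[:3,3]=s["tool_pos"];return T
def look(names,cam):
    Tt=tool();c=capture(cam);T=Tt@np.array(c["T_tool_cam"]) if cam=="wrist" else None
    for n in names:
        for k in pinpoint(cam,n)[:3]:
            x,y=k["location"];x*=512;y*=384
            print(cam,n,round(k["conf"],2),"px",round(x),round(y),"w",onplane(c,x,y,0,T)[:2].round(4))
    return c,T
E
python3 - <<'E'
from h import *
s=arm.get_obs();print({k:np.round(v,3) for k,v in s.items()});print(tool().round(3))
N=["timer","coaster","jar_far","jar_near","garlic","loose_jar","egg_cup"]
ims=[]
for cam in ["scene","side","wrist"]:
    c,_=look(N,cam); ims.append(c["pixels"])
    cv2.imwrite(f"pics/{cam}0.png",c["pixels"])
cv2.imwrite("pics/all.png",np.vstack([np.hstack(ims[:2]),np.hstack([ims[2],ims[2]*0])])[:, :] if 0 else cv2.resize(np.vstack([np.hstack(ims[:2]),np.hstack([ims[2],ims[2]*0])]),(800,600),interpolation=cv2.INTER_AREA))
E
```

```text
pics
{'time': np.float64(0.0), 'q': array([-0.068,  0.412, -0.013,  1.597,  0.006,  1.134, -0.082]), 'joint_vel': array([-0.   ,  0.   ,  0.001,  0.   , -0.002, -0.   ,  0.   ]), 'effort': array([ 5.0000e-03, -6.0062e+01,  6.9200e-01, -3.0039e+01,  7.0000e-03,
        1.1000e-02, -0.0000e+00]), 'tool_pos': array([ 0.625, -0.   ,  0.255]), 'eef_rot': array([ 0.707, -0.   ,  0.708, -0.   ]), 'contact_force': array([-0.207,  0.733, -0.177]), 'ft_torque': array([ 0.001, -0.001, -0.051]), 'finger_gap': np.float64(0.999)}
[[-0.002 -0.     1.     0.625]
 [-0.     1.     0.    -0.   ]
 [-1.    -0.    -0.002  0.255]
 [ 0.     0.     0.     1.   ]]
scene timer 0.96 px 204 150 w [0.5502 0.2868]
scene timer 0.78 px 179 186 w [0.4058 0.222 ]
scene timer 0.73 px 218 186 w [0.4878 0.1441]
scene coaster 0.96 px 296 238 w [ 0.5255 -0.1271]
scene coaster 0.56 px 219 184 w [0.4964 0.1488]
scene jar_far 0.65 px 274 201 w [ 0.5675 -0.0028]
scene jar_near 0.78 px 242 231 w [ 0.4371 -0.016 ]
scene jar_near 0.22 px 162 160 w [0.4296 0.3387]
scene garlic 0.78 px 339 271 w [ 0.5345 -0.265 ]
scene garlic 0.23 
[... 496 characters left out ...]
.553  -0.2695]
side loose_jar 0.73 px 314 164 w [ 0.3984 -0.1689]
side loose_jar 0.66 px 240 157 w [ 0.6357 -0.136 ]
side loose_jar 0.26 px 254 231 w [0.4966 0.1514]
side egg_cup 0.81 px 310 163 w [ 0.4116 -0.1688]
side egg_cup 0.29 px 270 167 w [ 0.5276 -0.1178]
wrist timer 0.91 px 159 41 w [0.4986 0.1602]
wrist timer 0.71 px 93 14 w [0.3967 0.2151]
wrist coaster 0.81 px 187 255 w [ 0.5202 -0.1385]
wrist jar_far 0.61 px 211 160 w [0.5636 0.0015]
wrist jar_far 0.6 px 186 252 w [ 0.5196 -0.1331]
wrist jar_near 0.77 px 123 175 w [ 0.4366 -0.0176]
wrist garlic 0.72 px 206 320 w [ 0.5379 -0.2653]
wrist loose_jar 0.63 px 265 257 w [ 0.6349 -0.1402]
wrist egg_cup 0.6 px 122 272 w [ 0.4058 -0.1772]
```

View pics/all.png

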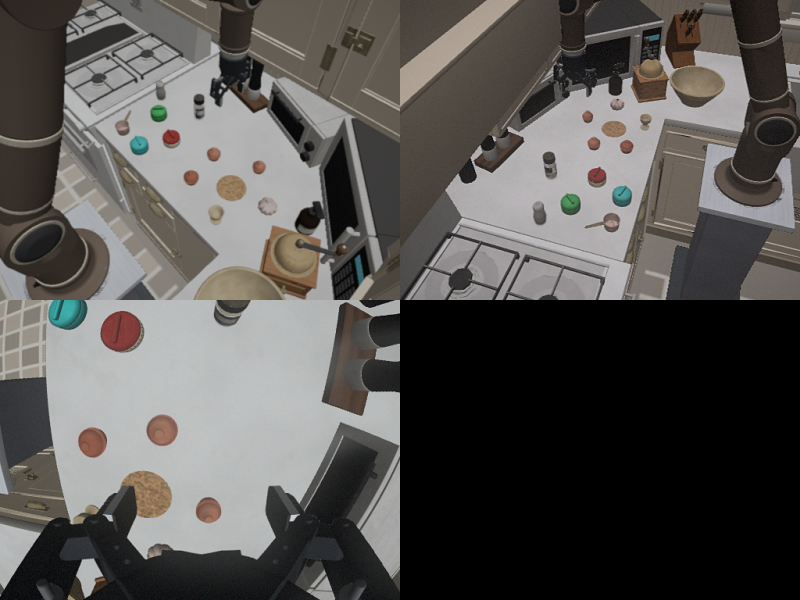

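```bash
python3 - <<'E'
import cv2
a=cv2.imread("pics/scene0.png")[110:310,130:370]
cv2.imwrite("pics/crop.png",cv2.resize(a,(720,600),interpolation=cv2.INTER_CUBIC))
E
```

```text
(no output)
```

View pics/crop.png

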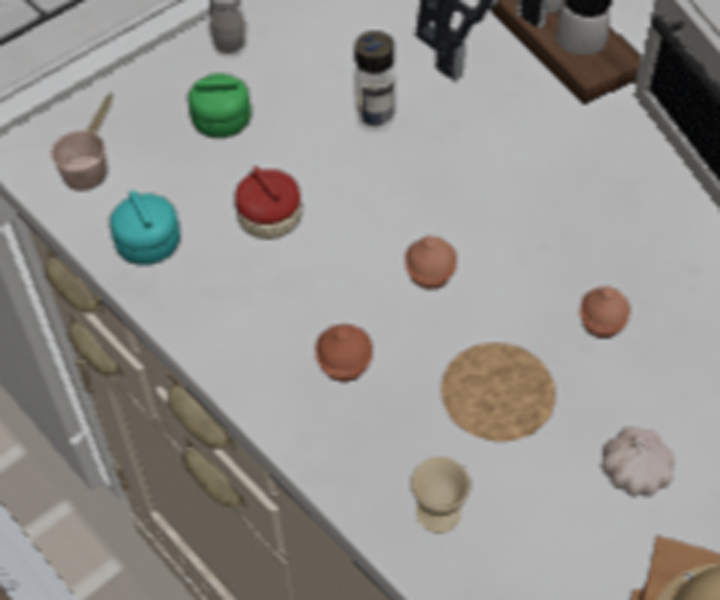

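Look-alikes of the timer in the scene picture: green at (204,147), turquoise at (179,186), and red over cream at (219,178). The red/cream one at about (0.49, 0.15) is the timer. The gap jars are at (274,198) and (244,228). The jar at (331,214) is the loose one. I'll take one clear overhead view of the gap and coaster first.

```bash
python3 -m pendant '[[[0,-0.03,-0.02,0,0,0],[0,-0.06,-0.05,0,0,0],[0,-0.09,-0.08,0,0,0],[0,-0.12,-0.1,0,0,0],[0,-0.12,-0.1,0,0,0],[0,-0.12,-0.1,0,0,0],[0,-0.12,-0.1,0,0,0],[0,-0.12,-0.1,0,0,0]]]' 0.3 20
cat > seg.py <<'E'
from h import *
def cork(c,T):
    hsv=cv2.cvtColor(c["pixels"],cv2.COLOR_BGR2HSV)
    return hsv
E
python3 - <<'E'
from h import *
for cam in ["wrist","scene","side"]:
    c,T=look(["timer","coaster","jar_far","jar_near"],cam)
    if cam=="wrist": print(np.round(c["T_tool_cam"],3)); 
    cv2.imwrite(f"pics/{cam}1.png",c["pixels"])
    hsv=cv2.cvtColor(c["pixels"],cv2.COLOR_BGR2HSV)
    m=((hsv[...,0]>=0)&(hsv[...,0]<=22)&(hsv[...,1]>70)&(hsv[...,2]>80)).astype(np.uint8)
    m=cv2.morphologyEx(m,cv2.MORPH_CLOSE,np.ones((3,3)))
    n,l,st,ce=cv2.connectedComponentsWithStats(m)
    for i in range(1,n):
        if st[i,4]>60:
            ys,xs=np.where(l==i)
            P=np.array([onplane(c,x,y,0,T)[:2] for x,y in zip(xs,ys)])
            if P[:,0].min()<.3 or P[:,0].max()>.75 or abs(P[:,1]).max()>.4: continue
            h=cv2.convexHull(P.astype(np.float32));(cx,cy),r=cv2.minEnclosingCircle(h)
            # area-weighted centroid via hull moments
            M=cv2.moments(h*1000)
            print(cam,st[i],"hue",np.median(hsv[l==i],axis=0),"encl",round(cx,4),round(cy,4),round(r,4),"cent",round(M["m10"]/M["m00"],1),round(M["m01"]/M["m00"],1))
E
```

```text
time: 1.87
tool_pos: [0.5258, -0.1187, 0.2564]
eef_rot: [0.707, -0.0, 0.707, 0.001]
contact_force: [0.9, 0.8, 0.4]
finger_gap: 0.348
wrist coaster 0.7 px 251 173 w [ 0.5166 -0.1347]
wrist coaster 0.23 px 190 83 w [ 0.4396 -0.018 ]
wrist jar_far 0.86 px 288 70 w [ 0.5624 -0.0026]
wrist jar_near 0.7 px 191 82 w [ 0.4412 -0.0172]
[[-0.     0.287 -0.958 -0.118]
 [-0.001  0.958  0.287  0.074]
 [ 1.     0.001  0.    -0.002]
 [ 0.     0.     0.     1.   ]]
wrist [ 270   47   42   41 1331] hue [  8.  97. 164.] encl 0.5657 0.0014 0.0264 cent 565.8 1.4
wrist [ 164   64   43   42 1413] hue [  7. 112. 157.] encl 0.4331 -0.0191 0.0279 cent 433.2 -19.1
wrist [ 216  132   76   74 4438] hue [ 15.  98. 174.] encl 0.5195 -0.1299 0.0498 cent 519.5 -130.2
wrist [329 170  35  35 834] hue [  8.  78. 166.] encl 0.6442 -0.1535 0.0255 cent 644.3 -153.8
wrist [218 304  20  18 191] hue [ 13. 115. 113.] encl 0.4769 -0.365 0.0232 cent 472.9 -366.8
scene timer 0.97 px 221 187 w [0.4934 0.1379]
scene timer 0.96 px 201 148 w [0.5473 0.2984]
scene timer 0.75 px 176 187 w [0.3993 0.2259]
scene coaster 0.9 px 297 238 
[... 869 characters left out ...]
oaster 0.94 px 272 166 w [ 0.5232 -0.1201]
side jar_far 0.73 px 181 286 w [0.6178 0.3777]
side jar_far 0.49 px 249 187 w [ 0.5639 -0.009 ]
side jar_near 0.52 px 286 193 w [ 0.4484 -0.0153]
side jar_near 0.16 px 252 232 w [0.5001 0.156 ]
side [234 141  13  15 136] hue [  7.  101.5 125.5] encl 0.6482 -0.1781 0.0364 cent 647.9 -176.1
side [258 155  31  21 494] hue [ 14.  96. 143.] encl 0.5205 -0.1299 0.0493 cent 521.0 -129.8
side [241 175  15  16 182] hue [  7. 101. 130.] encl 0.5759 -0.0269 0.0336 cent 571.7 -26.4
side [282 179  17  16 202] hue [  6. 113. 124.] encl 0.4469 -0.0477 0.0333 cent 445.5 -46.8
side [241 214  23  21 362] hue [  1. 127. 123.] encl 0.5095 0.1292 0.0383 cent 510.0 131.0
```

View pics/wrist1.png

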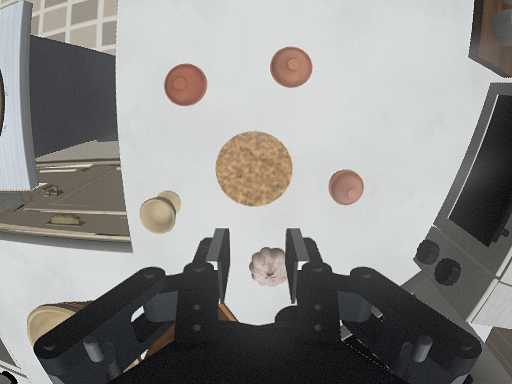

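The wrist picture shows both gap jars (185,85) and (291,67) and the coaster (254,168), all clear. The coaster is at (0.520, -0.130) and the middle of the gap near (0.501, -0.0115). Both jars and coaster give a heading of about 0.157 rad. Next I'll turn the tool to that heading and look down on the timer.

```bash
python3 -m pendant '[[[0,0.03,-0.01,-0.05,0,0],[0,0.065,-0.02,-0.1,0,0],[0,0.1,-0.03,-0.157,0,0],[0,0.135,-0.03,-0.157,0,0],[0,0.17,-0.03,-0.157,0,0],[0,0.2,-0.03,-0.157,0,0],[0,0.2,-0.03,-0.157,0,0],[0,0.2,-0.03,-0.157,0,0]]]' 0.3 20
cat > red.py <<'E'
from h import *
TH=0.157; C=np.array([.520,-.130]); D=np.array([np.sin(TH),-np.cos(TH)]); Nn=np.array([np.cos(TH),np.sin(TH)])
def fr(p): p=np.array(p)[:2]-C; return (np.array([p@D,p@Nn])*1000).round(1)
def red(cam,z=.03,save=None):
    Tt=tool();c=capture(cam);T=Tt@np.array(c["T_tool_cam"]) if cam=="wrist" else None
    if save: cv2.imwrite(save,c["pixels"])
    hsv=cv2.cvtColor(c["pixels"],cv2.COLOR_BGR2HSV).astype(int)
    m=(((hsv[...,0]<=4)|(hsv[...,0]>174))&(hsv[...,1]>130)&(hsv[...,2]>60)).astype(np.uint8)
    n,l,st,ce=cv2.connectedComponentsWithStats(m)
    for i in np.argsort(-st[1:,4])[:1]+1:
        ys,xs=np.where(l==i);P=np.array([onplane(c,x,y,z,T)[:2] for x,y in zip(xs,ys)])
        h=cv2.convexHull(P.astype(np.float32));(x,y),r=cv2.minEnclosingCircle(h);M=cv2.moments(h*1000)
        ce=np.array([M["m10"],M["m01"]])/M["m00"]/1000
        print(cam,st[i],"encl",round(x,4),round(y,4),round(r,4),"cent",ce.round(4),"coaster frame mm",fr(ce))
    return c,T
E
python3 - <<'E'
from red import *
red("wrist",save="pics/wrist2.png");look(["timer"],"wrist");red("scene");red("side")
print("tool",tool()[:3,3].round(4),fr(tool()[:3,3]))
E
```

```text
time: 3.28
tool_pos: [0.4948, 0.0819, 0.2563]
eef_rot: [0.705, -0.057, 0.705, 0.057]
contact_force: [0.3, -1.1, -0.2]
finger_gap: 0.349
wrist [266  83   1   1   1] encl 0.4879 0.1789 0.0001 cent [nan nan] coaster frame mm [nan nan]
wrist timer 0.83 px 323 8 w [0.5443 0.2915]
wrist timer 0.72 px 201 47 w [0.4008 0.2143]
wrist timer 0.71 px 271 103 w [0.4984 0.1551]
scene [209 167  21  17 286] encl 0.5028 0.1547 0.0326 cent [0.502  0.1544] coaster frame mm [-283.7   26.7]
side [241 214  22  17 133] encl 0.5048 0.1484 0.0309 cent [0.5034 0.1494] coaster frame mm [-278.6   27.3]
tool [0.4951 0.0786 0.2563] [-209.9    8.1]red.py:13: RuntimeWarning: invalid value encountered in divide
  ce=np.array([M["m10"],M["m01"]])/M["m00"]/1000
```

View pics/wrist2.png

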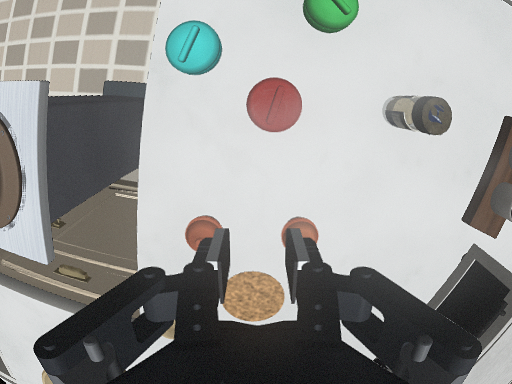

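The red timer is at (274,105) in this picture, with turquoise and green well apart from it. I'll loosen the colour threshold and re-measure.

```bash
sed -i 's/<=4)|(hsv\[...,0\]>174))&(hsv\[...,1\]>130)/<=5)|(hsv[...,0]>170))\&(hsv[...,1]>100)/' red.py
python3 - <<'E'
from red import *
red("wrist");red("wrist",z=.035);red("scene");red("side")
c,T=red("wrist");print(onplane(c,274,105,.03,T),cv2.cvtColor(c["pixels"],cv2.COLOR_BGR2HSV)[110,262:288:6])
print("tool",tool()[:3,3].round(4),fr(tool()[:3,3]))
E
```

```text
wrist [ 249   75   50   35 1168] encl 0.4996 0.1623 0.0288 cent [0.4974 0.1662] coaster frame mm [-296.1   24. ]
wrist [ 248   75   51   36 1166] encl 0.4989 0.1626 0.0285 cent [0.4971 0.166 ] coaster frame mm [-295.9   23.7]
scene [209 166  21  18 297] encl 0.5039 0.156 0.0346 cent [0.5026 0.1549] coaster frame mm [-284.2   27.3]
side [241 214  22  21 322] encl 0.4999 0.1542 0.0369 cent [0.502  0.1555] coaster frame mm [-284.8   26.9]
wrist [ 249   76   50   34 1152] encl 0.5 0.1616 0.0288 cent [0.4972 0.1664] coaster frame mm [-296.4   23.9]
[0.50161541 0.15260947 0.03      ] [[  1  98 172]
 [  0  75 143]
 [  1  91 174]
 [  1  91 165]
 [  1  92 170]]
tool [0.495  0.0795 0.2563] [-210.8    8.1]
```

```bash
python3 -m pendant '[[[0,0.036,0.005,0,0,0],[0,0.072,0.01,0,0,0],[0,0.108,0.015,0,0,0],[0.02,0.143,0.019,0,0,0],[0.06,0.143,0.019,0,0,0],[0.1,0.143,0.019,0,0,0],[0.13,0.143,0.019,0,0,0],[0.15,0.143,0.019,0,0,0]]]'
python3 -m pendant '[[[0.02,0,0,0,0,0],[0.04,0,0,0,0,0],[0.055,0,0,0,0,0],[0.063,0,0,0,0,0],[0.067,0,0,0,0,0],[0.067,0,0,0,0,0],[0.067,0,0,0,0,0],[0.067,0,0,0,0,0]]]'
python3 - <<'E'
from red import *
red("scene");c,_=red("side",save="pics/side3.png");d,_=look([],"wrist")
print("tool",tool().round(4),fr(tool()[:3,3]))
a=cv2.resize(c["pixels"][170:290,190:330],(420,360),interpolation=3)
b=cv2.resize(d["pixels"],(380,285))
o=np.zeros((360,800,3),np.uint8);o[:,:420]=a;o[:285,420:]=b;cv2.imwrite("pics/m3.png",o)
E
```

```text
time: 4.45
tool_pos: [0.4899, 0.2236, 0.1031]
eef_rot: [0.704, -0.056, 0.706, 0.055]
contact_force: [0.6, -0.3, 1.1]
finger_gap: 0.348
time: 5.12
tool_pos: [0.4921, 0.2245, 0.0403]
eef_rot: [0.705, -0.055, 0.704, 0.056]
contact_force: [0.2, -0.6, -0.1]
finger_gap: 0.351
scene [209 166  21  19 297] encl 0.5017 0.1568 0.0347 cent [0.5023 0.1546] coaster frame mm [-283.9   27. ]
side [258 227   5   5  12] encl 0.4739 0.1657 0.0083 cent [0.4747 0.1667] coaster frame mm [-300.1    1.7]
tool [[ 1.400e-03 -1.563e-01  9.877e-01  4.919e-01]
 [ 6.000e-04  9.877e-01  1.563e-01  2.244e-01]
 [-1.000e+00  4.000e-04  1.500e-03  4.010e-02]
 [ 0.000e+00  0.000e+00  0.000e+00  1.000e+00]] [-354.4   27.7]
```

View pics/m3.png

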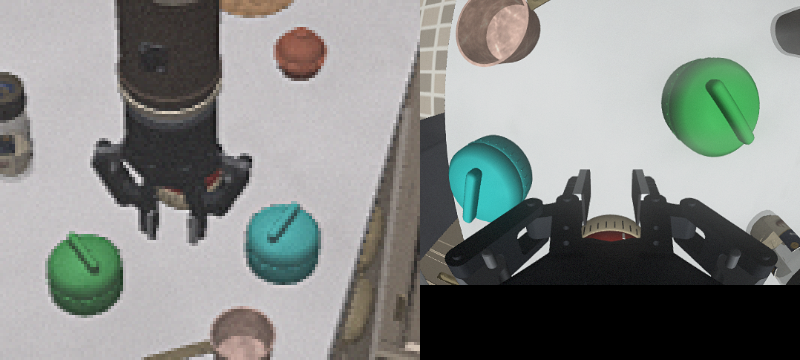

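The timer sits centred between the fingertips in the wrist view. I'll approach slowly until there is contact.

```bash
python3 -m pendant '[[[0,-0.007,0,0,0,0],[0,-0.014,0,0,0,0],[0,-0.02,0,0,0,0],[0,-0.025,0,0,0,0],[0,-0.029,0,0,0,0],[0,-0.033,0,0,0,0],[0,-0.037,0,0,0,0],[0,-0.041,0,0,0,0]]]'
python3 - <<'E'
from red import *
red("scene");print("tool",fr(tool()[:3,3]))
E
```

```text
time: 5.93
tool_pos: [0.4979, 0.1836, 0.0393]
eef_rot: [0.705, -0.055, 0.705, 0.056]
contact_force: [0.7, 1.4, 0.0]
finger_gap: 0.348
scene [211 167  22  19 311] encl 0.5035 0.1488 0.0367 cent [0.5039 0.1461] coaster frame mm [-275.2   27.3]
tool [-312.2   27.1]
```

```bash
python3 -m pendant '[[[0,-0.006,-0.002,0,0,0],[0,-0.013,-0.004,0,0,0],[0,-0.02,-0.006,0,0,0],[0,-0.027,-0.008,0,0,0],[0,-0.034,-0.01,0,0,0],[0,-0.041,-0.012,0,0,0],[0,-0.048,-0.014,0,0,0],[0,-0.052,-0.015,0,0,0]]]'
python3 - <<'E'
from red import *
red("scene");print("tool",fr(tool()[:3,3]))
E
```

```text
time: 6.65
tool_pos: [0.4909, 0.1286, 0.0393]
eef_rot: [0.705, -0.055, 0.705, 0.055]
contact_force: [-0.9, 0.7, 0.3]
finger_gap: 0.351
scene [222 179  22  20 331] encl 0.4981 0.093 0.0361 cent [0.4971 0.091 ] coaster frame mm [-221.8   12. ]
tool [-259.4   11.7]
```

```bash
python3 -m pendant '[[[0,-0.006,-0.002,0,0,0],[0,-0.012,-0.004,0,0,0],[0,-0.018,-0.006,0,0,0],[0,-0.024,-0.008,0,0,0],[0,-0.03,-0.01,0,0,0],[0,-0.036,-0.012,0,0,0],[0,-0.041,-0.012,0,0,0],[0,-0.044,-0.012,0,0,0]]]'
python3 - <<'E'
from red import *
c,_=red("scene");s,_=red("side");red("wrist");print("tool",fr(tool()[:3,3]))
o=np.hstack([cv2.resize(c["pixels"][150:300,180:340],(400,375),interpolation=3),cv2.resize(s["pixels"][120:270,190:350],(400,375),interpolation=3)])
cv2.imwrite("pics/m4.png",o)
E
```

```text
time: 7.37
tool_pos: [0.4861, 0.0837, 0.0393]
eef_rot: [0.705, -0.055, 0.705, 0.055]
contact_force: [0.3, 1.4, 0.7]
finger_gap: 0.347
scene [231 189  22  21 350] encl 0.4915 0.0485 0.0357 cent [0.4918 0.0458] coaster frame mm [-178.    -0.4]
side [260 195  11  12  94] encl 0.4915 0.0588 0.0241 cent [0.4929 0.0588] coaster frame mm [-190.7    2.8]
wrist [ 217  267   81   58 3517] encl 0.4892 0.0557 0.0249 cent [0.4887 0.0586] coaster frame mm [-191.2   -1.4]
tool [-2.169e+02  2.000e-01]
```

View pics/m4.png

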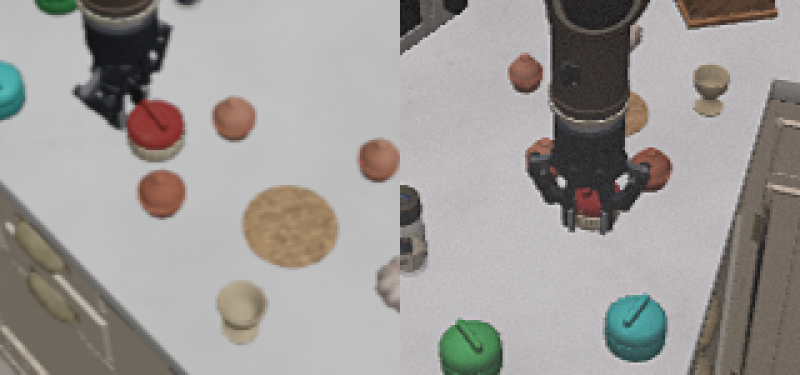

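```bash
cat > jars.py <<'E'
from red import *
def jars(cam="scene",z=.025):
    c,_=red(cam)
    hsv=cv2.cvtColor(c["pixels"],cv2.COLOR_BGR2HSV)
    m=((hsv[...,0]>=6)&(hsv[...,0]<=12)&(hsv[...,1]>70)&(hsv[...,2]>70)).astype(np.uint8)
    n,l,st,ce=cv2.connectedComponentsWithStats(m)
    for i in range(1,n):
        if st[i,4]<100: continue
        ys,xs=np.where(l==i);P=np.array([onplane(c,x,y,z)[:2] for x,y in zip(xs,ys)])
        if abs(P.mean(0)-[.55,-.05]).max()>.15: continue
        f=(P-C)@Nn*1000;print("blob",st[i],"ctr",fr(onplane(c,*ce[i],z)),"lateral extent",f.min().round(1),f.max().round(1))
E
python3 -c "
from jars import *
jars()"
```

```text
scene [231 189  22  21 348] encl 0.4918 0.0479 0.0361 cent [0.4919 0.0453] coaster frame mm [-177.6   -0.3]
blob [265 189  17  17 217] ctr [-117.2   61.5] lateral extent 35.8 88.0
blob [324 206  16  16 202] ctr [ 35.9 111.8] lateral extent 85.9 136.6
blob [235 218  19  19 268] ctr [-117.9  -62.4] lateral extent -87.9 -35.5
```

Scene-camera centres put the jars at +61.5 and -62.4 mm lateral, so the gap is centred on the axis and the timer is at -0.3 mm. I'll push straight on.

```bash
python3 -m pendant '[[[0,-0.007,0,0,0,0],[0,-0.014,0,0,0,0],[0,-0.021,0,0,0,0],[0,-0.028,0,0,0,0],[0,-0.035,0,0,0,0],[0,-0.042,0,0,0,0],[0,-0.049,0,0,0,0],[0,-0.056,0,0,0,0]]]'
python3 -c "
from jars import *
red('scene');print('tool',fr(tool()[:3,3]))"
```

```text
time: 8.23
tool_pos: [0.495, 0.0285, 0.0393]
eef_rot: [0.705, -0.055, 0.705, 0.055]
contact_force: [-0.4, 0.7, -0.2]
finger_gap: 0.351
scene [247 199  23  21 373] encl 0.5026 -0.0078 0.0354 cent [ 0.5017 -0.0092] coaster frame mm [-122.1    0.8]
tool [-158.8    0. ]
```

```bash
python3 -m pendant '[[[0,-0.007,0,0,0,0],[0,-0.014,0,0,0,0],[0,-0.021,0,0,0,0],[0,-0.028,0,0,0,0],[0,-0.035,0,0,0,0],[0,-0.042,0,0,0,0],[0,-0.049,0,0,0,0],[0,-0.056,0,0,0,0]]]'
python3 -c "
from jars import *
c,_=red('scene');s,_=red('side');print('tool',fr(tool()[:3,3]))
o=np.hstack([cv2.resize(c['pixels'][150:300,200:360],(400,375),interpolation=3),cv2.resize(s['pixels'][100:250,190:350],(400,375),interpolation=3)])
cv2.imwrite('pics/m5.png',o)"
```

```text
time: 8.95
tool_pos: [0.5038, -0.0267, 0.0393]
eef_rot: [0.705, -0.055, 0.705, 0.055]
contact_force: [-0.3, 1.2, 0.6]
finger_gap: 0.354
scene [264 210  23  22 394] encl 0.5094 -0.0634 0.0341 cent [ 0.5094 -0.065 ] coaster frame mm [-65.9  -0.3]
side [265 168  11  12  92] encl 0.5121 -0.0541 0.0267 cent [ 0.5112 -0.0558] coaster frame mm [-74.7   2.9]
tool [-103.5    0. ]
```

View pics/m5.png

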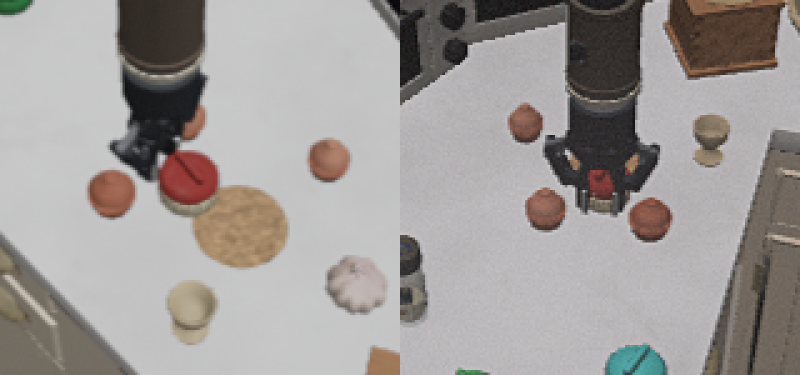

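The timer and fingers are through the gap with room on both sides. I'll cover the remaining 65 mm or so and slow down towards the end.

```bash
python3 -m pendant '[[[0,-0.007,0,0,0,0],[0,-0.014,0,0,0,0],[0,-0.021,0,0,0,0],[0,-0.028,0,0,0,0],[0,-0.035,0,0,0,0],[0,-0.042,0,0,0,0],[0,-0.048,0,0,0,0],[0,-0.053,0,0,0,0]]]'
python3 -m pendant '[[[0,-0.003,0,0,0,0],[0,-0.006,0,0,0,0],[0,-0.008,0,0,0,0],[0,-0.01,0,0,0,0],[0,-0.011,0,0,0,0],[0,-0.011,0,0,0,0],[0,-0.011,0,0,0,0],[0,-0.011,0,0,0,0]]]'
python3 -c "
from jars import *
c,_=red('scene');print('tool',fr(tool()[:3,3]))"
```

```text
time: 9.72
tool_pos: [0.512, -0.0792, 0.0393]
eef_rot: [0.705, -0.055, 0.705, 0.055]
contact_force: [-0.2, 1.5, -0.7]
finger_gap: 0.351
time: 10.38
tool_pos: [0.5137, -0.0892, 0.0393]
eef_rot: [0.705, -0.056, 0.705, 0.055]
contact_force: [-0.3, 0.4, -0.3]
finger_gap: 0.345
scene [283 223  25  22 429] encl 0.5189 -0.1262 0.033 cent [ 0.5194 -0.1274] coaster frame mm [-2.7 -0.2]
tool [-41.3   0.2]
```

The timer is within about 3 mm of the centre. I'll back off 15 mm and then raise the hand.

```bash
python3 -m pendant '[[[0,0.004,0,0,0,0],[0,0.01,0,0,0,0],[0,0.015,0,0,0,0],[-0.01,0.015,0,0,0,0],[-0.035,0.015,0,0,0,0],[-0.07,0.015,0,0,0,0],[-0.105,0.015,0,0,0,0],[-0.14,0.015,0,0,0,0]]]'
python3 -m pendant '[[[-0.03,0,0,0,0,0],[-0.06,-0.03,0,0,0,0],[-0.08,-0.06,0,0,0,0],[-0.08,-0.09,0,0,0,0],[-0.08,-0.1,0,0,0,0],[-0.08,-0.1,0,0,0,0],[-0.08,-0.1,0,0,0,0],[-0.08,-0.1,0,0,0,0]]]'
python3 -c "
from jars import *
red('scene');red('side');c,T=look(['timer'],'wrist');cv2.imwrite('pics/w6.png',c['pixels']);print('tool',fr(tool()[:3,3]))"
```

```text
time: 11.1
tool_pos: [0.5109, -0.0739, 0.1815]
eef_rot: [0.705, -0.056, 0.705, 0.056]
contact_force: [1.4, -0.4, -0.3]
finger_gap: 0.352
time: 11.77
tool_pos: [0.5267, -0.1714, 0.259]
eef_rot: [0.705, -0.056, 0.705, 0.056]
contact_force: [-0.2, 0.3, -0.0]
finger_gap: 0.351
scene [284 223  24  22 418] encl 0.5188 -0.127 0.0322 cent [ 0.5197 -0.128 ] coaster frame mm [-2. -0.]
side [264 149  20  17 225] encl 0.5205 -0.1318 0.0396 cent [ 0.5196 -0.1289] coaster frame mm [-1.2 -0.2]
wrist timer 0.94 px 255 123 w [ 0.5148 -0.1248]
tool [42.4  0.3]
```

View pics/w6.png

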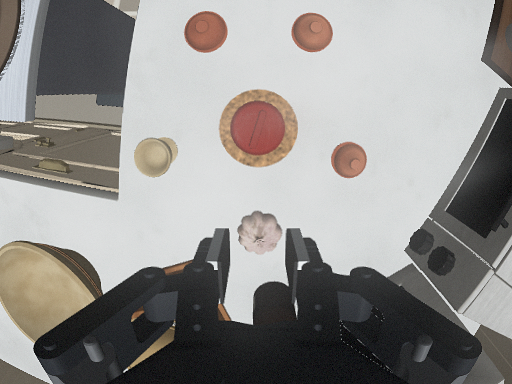

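The timer (257,127) stands inside the coaster (259,128) with cork visible all round, the hand is well above everything, and the bystanders look undisturbed.

```bash
python3 -c "
from cell import arm
print(arm.finish_job())"
```

```text
the job is handed in; nothing more can be done
None
```

The red and cream timer now stands upright on the coaster, having been pushed there through the gap between the two clay jars. I handed the job in at about 12 s of robot time. The hand-in reports no verdict.

- **Push:** I used two part-open fingertips as a cradle behind the timer, lined it up with the gap, and pushed straight through. It was never gripped or lifted.
- **In the gap:** the scene camera put the timer at x ≈ -122 mm, y ≈ +1 mm in the coaster's frame.
- **Final position:** the scene and side cameras put the timer about 1–2 mm from the coaster's centre, against the 17.5 mm allowed. In the wrist picture, cork shows all round it. The wrist network's own point was about 7 mm off, which is rougher but still inside the limit.
- **Forces:** the wrist force stayed at 2 N or less at the end of every move, within the noise. I did not measure contact force on the jars, but the pictures showed clear space on both sides.
- **Bystanders:** they look unmoved in the pictures, though I did not measure their positions again at the end. The hand finished at about 0.26 m height, touching nothing.

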